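# Push a lodged bottle out of its sleeve

### The job

The white bottle is lodged inside the blue sleeve of the push-out stand. Take the red-handled push rod, pass it through the round hole in the sleeve's closed end and push until the bottle has come all the way out of the open end and lies in the white catch tray, then lay the rod back in its grey rest, tip pointing the same way as before. Leave the specimen cup, the label roll and the note pad where they are.

Things in the scene. Friction and masses are not known exactly. Their poses are not given: they have to be found in the camera images.
- hole (a point): centre of the round hole (26 mm, 8 mm deep) in the aluminium end plate (68 mm) of the fixed push-out stand, on its outer face, 100 mm above the desk. Axes: y level along the bore in the push direction, hole to open end; z up. The blue sleeve is 124 mm long with the plate, bore 52 mm, outside 64 mm, with a 17 mm viewing slot on top; sleeve and clamps reach 135 mm above the desk
- mouth (a point): centre of the sleeve's open end, 124 mm from the hole along y (same axes). Beyond it lies the white catch tray, fixed to the stand: floor 3 mm below the bore's bottom, 150 mm long from the mouth to its end wall, 66 mm wide inside, walls 28 mm high
- bottle_center (a point): middle of the white screw-cap bottle, 110 mm long, 46 mm diameter, about 120 g, lying loose in the sleeve; its z axis runs from its flat base to its cap. The base faces the hole and at the start stands 1 to 6 mm behind the 8 mm end plate; the cap faces the mouth. It slides with light friction
- bottle_base (a point): centre of the bottle's flat base (55 mm from bottle_center; same axes)
- rod_grip (a point): centre of the push rod's red handle, a square bar 22 x 22 x 50 mm. The rod is 200 mm long, 160 g; y runs along it to the tip. A 32 mm collar, 25 to 30 mm ahead of this point, stops the rod at the hole; the steel shaft is 16 mm thick. It balances about 35 mm ahead of this point
- rod_tip (a point): centre of the rod's flat tip, 175 mm ahead of rod_grip along y
- rest_spot (a point): where rod_grip lies with the rod in its rest, 42 mm above the desk. The grey rest is fixed, 190 x 60 mm, base 10 mm thick; y runs along it the way the rod's tip points. The handle lies on a 14 mm wide pad, the shaft in two notches 50 and 135 mm ahead of this point, about 27 mm wide at the shaft and flared above, tops 57 mm above the desk
- cup: specimen cup with a red lid, 63 mm diameter, 65 mm high, a bystander; origin under its centre
- roll: white roll of labels, 64 mm diameter, 51 mm high, a bystander; origin under its centre
- pad: yellow note pad, 67 x 67 x 18 mm, a bystander; origin under its centre

How it is judged (in metres and radians):
On the way, in this order (a step that is already met when the one before it is completed fails the run):
1. the rod's tip is inside the sleeve, through the hole (y of rod_tip in the frame of hole between 0.012 and 0.11 m and x of rod_tip in the frame of hole between -0.02 and 0.02 m and z of rod_tip in the frame of hole between -0.02 and 0.02 m and angle between the y axis of rod_tip and the y axis of hole, either way round below 0.2 rad).
2. the bottle has left the open end while the rod still reaches through the bore (y of bottle_base in the frame of mouth above 0 m and y of rod_tip in the frame of mouth above -0.03 m and distance between rod_tip and mouth below 0.05 m).
At the end, for the whole second after the job is handed in: The bottle lies at rest in the tray, its base wholly beyond the sleeve's open end (at most 45 mm from it); the rod lies at rest down in its rest, tip the same way as at the start, handle within 25 mm of its place and direction within 0.12 rad of the rest's (y of bottle_base in the frame of mouth between 0 and 0.045 m and x of bottle_center in the frame of mouth between -0.02 and 0.02 m and z of bottle_center in the frame of mouth between -0.02 and 0.005 m and linear speed of each of bottle, rod below 0.02 m/s and distance between rod_grip and rest_spot below 0.025 m and angle between the y axis of rod_grip and the y axis of rest_spot, either way round below 0.12 rad and y of rod_tip in the frame of rest_spot above 0.1 m and z of rod_grip in the frame of rest_spot below 0.006 m and z of rod_tip in the frame of rest_spot below 0.008 m); the robot touches nothing.
It fails at once if a bystander (cup, roll or pad) is moved more than 25 mm (distance of any of cup, roll, pad from where it was at the start of the episode above 0.025 m).
It fails at once if the bottle falls out of the tray (height (world z) of bottle_center below 0.07 m).
It also fails if it takes over 51 s, if anything falls off the work surface, if the arm or the gripper's body presses on something with over 40 N, if the wrist force passes 120 N, or if a joint passes its speed limit or range.

### The arm

A 6-joint arm with a two-finger parallel gripper is mounted at the origin on a cart in front of the work surface, level with it; the furniture and walls round the work are solid. World frame = base frame: x ahead of the robot, y to its left, z up, the work surface at z = 0. Lengths are in mm, angles in degrees, forces in N, time in s.
With the tool pointing down it reaches from about 350 to 850 mm from the base axis. Payload 8.1 kg.
Tool frame: the origin (TCP) lies at the very end of the fingers, on their centre line; the grasp point (between the pads) lies 19 mm behind it; z points along the fingers, y is the line along which they close (so a half turn about z gives the same grasp; the last joint's range is limited). The gripper opens to 85 mm and grips with 20 to 120 N. Pads are 22 mm wide; open, the fingers measure 114 mm over their backs; the gripper's body (76 mm by 85 mm) begins 54 mm behind the grasp point. The pads swing forward as they close: fully open they stand 13 mm farther back than shut.
Start: joints at [-79.263, 7.471, 85.268, -0, 87.261, -4.893], TCP at [161.678, -577.811, 231.292] pointing down, gripper open.
Joint ranges: [-169.43, 169.43], [-51.17, 129.36], [1.28, 143.12], [-76.62, 256.62], [0, 156.53], [-152.29, 152.29]. Speed limits (degrees/s): [136.94, 136.94, 159.86, 180, 180, 180].

### API

Orientations are given as [roll, pitch, yaw] about the fixed x, y, z axes, in that order (R = Rz(yaw) Ry(pitch) Rx(roll)).
In Python, from bench import r gives the robot as it stands.
- The arm moves only by the shell command python3 -m jog 'ROWS' [FORCE]. ROWS is JSON, a list of rows, each a list of 7 numbers: the turn, a rotation vector about the tool's x, y, z in degrees, then the shift along the tool's x, y, z in mm, then the closure, from -1 (fully open) to 1 (shut), so that 0 is half open. A call has 1 to 5 rows; each row shifts and turns the commanded pose from where the row before left it, along the tool's axes as they then stand; what a row does not reach is not made up. A row lasts 1/10 s, in which the tool goes at most 50 mm and 8.59 degrees, less where a joint would pass 70% of its speed; a pose out of reach is approached as far as the arm can. A call is refused whole if a number of a shift passes 50 or a number of a turn 8.59, either way. A call with a gripper value outside its range is refused whole. The fingers move at their own pace and stop on an object; FORCE is the grip in N (left out, the last holds). Time passes only in rows, so rows that do not move let the fingers close. It gives the time, the measured TCP pose, the force, the opening and the grip force at its end, in the units of the state.
- r.sense(): the state, without advancing time (a new reading comes with each control period).
- r.snapshot(name): name is "side" or "top" or "wrist"; returns a dict with "pixels" (420x560x3 uint8, red, green, blue), "fx", "fy", "cx", "cy" (pixels), "k1" (the pictures are not rectified: a ray, as slopes to the right and down, at radius r is drawn at 1 + k1 r^2 times it, then the intrinsics apply), "world_to_cam" (4x4, takes a point from world to camera coordinates); the wrist camera has in their place "hand_eye" (4x4, takes a point from camera to tool coordinates, whose origin is the TCP and whose axes are the flange's). Camera axes: x right, y up, looking along -z (the intrinsics and any distortion apply to the point x, -y, -z); pixel columns grow to the right and rows downward; lengths in mm; the calibration is good to about 2 mm. A picture is of the moment at which its call begins: read the wrist's pose just before it. There is no depth.
- r.hand_in(): hands the job in; it is judged then, once.
The state is a dict: "time": time; "joint_pos": joint angles; "qd": joint speeds; "joint_efforts": joint torques, N m; "tool_pos": TCP position; "tcp_rot": TCP orientation; "ft_force": force on the tool from outside, world axes, zero at the start; "wrist_torque": the same for the moment, N m; "finger_gap": finger opening in mm; "grip_force": force on a finger pad.
Only numpy, scipy, OpenCV 4.12 (cv2) and the standard library are available. Lean on these libraries where they do the work, as an engineer would, in place of code of your own. Each camera call takes 0.05 s, during which the arm holds its last target. There are 200 camera calls.

## Working session

There is one attempt and no reset: what is moved stays moved. The work goes in short steps, Python scripts to look and compute and a shell command to move; the robot and the scene stay as the last step left them, time stands still between calls to the robot, and variables do not carry over. Pictures are saved under pics/ and viewed, at most 12 in all, crops included, and the job is handed in when it is done.

```bash
ls; mkdir -p pics; python3 - <<'E'
from bench import r
import cv2,numpy as np
print(r.sense())
for n in("side","top"):
    s=r.snapshot(n); cv2.imwrite(f"pics/{n}0.png",s["pixels"][:,:,::-1]); np.savez(f"pics/{n}0.npz",**s)
    print({k:v for k,v in s.items() if k!="pixels"})
E
```

```text
pics
{'time': 0.0, 'joint_pos': array([-7.92632010e+01,  7.51591330e+00,  8.53313450e+01, -1.30125927e-03,
        8.72642845e+01, -4.89186853e+00]), 'qd': array([ 0.06286774, -0.01740967,  0.08005279, -0.03569305, -0.07833529,
        0.00118651]), 'joint_efforts': array([ 1.69325140e-03, -5.69399786e+01, -5.00549161e+01, -1.52572943e-04,
        1.49375416e-02,  3.45330454e-05]), 'tool_pos': array([ 161.55726904, -577.23328198,  230.2162801 ]), 'tcp_rot': array([-1.79888753e+02, -8.21694299e-03,  1.56287229e+01]), 'ft_force': array([0.32376786, 0.3900062 , 0.44633521]), 'wrist_torque': array([0.03140826, 0.01753963, 0.06347922]), 'grip_force': 0.0, 'finger_gap': 85.387547647081}
{'fx': 538.1863224017966, 'fy': 538.1863224017966, 'cx': 273.2012132472521, 'cy': 209.37672299014898, 'k1': -0.011243617528859296, 'world_to_cam': array([[ 9.60106851e-01, -2.79156019e-01,  1.63325240e-02,
        -5.77623681e+02],
       [ 1.13171794e-01,  4.41315974e-01,  8.90186698e-01,
        -7.69544778e+01],
       [-2.55708778e-01, -8.52825966e-01,  4.55303077e-01,
        -1.64551682e+03],
       [ 0.00000000e+00,  0.00000000e+00,  0.00000000e+00,
         1.00000000e+00]])}
{'fx': 387.56782492719793, 'fy': 387.56782492719793, 'cx': 274.45292990925486, 'cy': 206.02236648100788, 'k1': 0.031011581089316148, 'world_to_cam': array([[-1.69084097e-02, -9.99856588e-01, -9.53082067e-04,
        -1.12222874e+02],
       [ 9.90098657e-01, -1.68762308e-02,  1.39355091e-01,
        -5.77245398e+02],
       [-1.39351190e-01,  1.41262770e-03,  9.90242016e-01,
        -1.06163699e+03],
       [ 0.00000000e+00,  0.00000000e+00,  0.00000000e+00,
         1.00000000e+00]])}
```

View pics/top0.png

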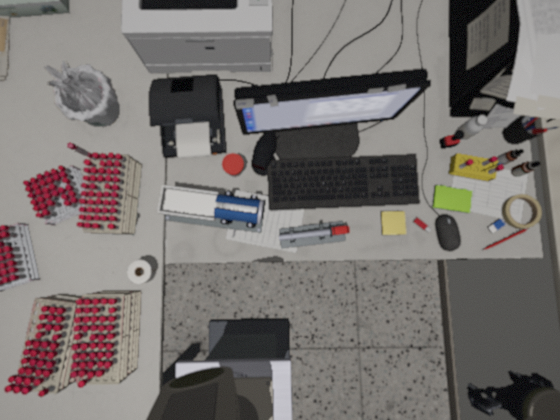

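View pics/side0.png

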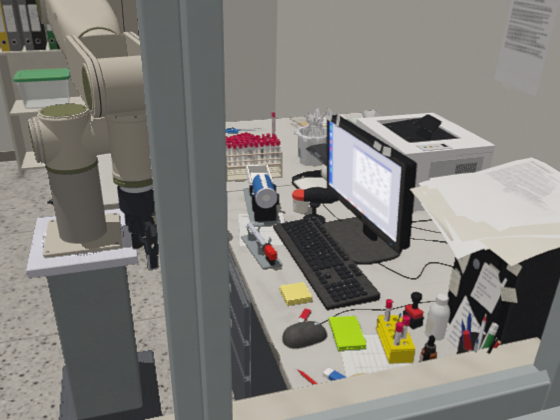

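The top view shows the rest at about (313,235), with the red handle at (341,230) and the tip pointing left (+y). The stand has its plate at (264,211), with the tray to the left. The cup is at (233,163), the roll at (139,271) and the pad at (393,222). In the side view the handle is at (270,253) and the plate at (264,197).

```bash
cat > h.py <<'E'
import numpy as np,cv2
from scipy.spatial.transform import Rotation as R
def K(s): return np.array([[s["fx"],0,s["cx"]],[0,s["fy"],s["cy"]],[0,0,1.]])
def c2w(s):
    if "cw" in s: return s["cw"]
    return np.linalg.inv(s["world_to_cam"])
def ray(s,p):
    u=(np.array(p,float)-[s["cx"],s["cy"]])/[s["fx"],s["fy"]]
    q=u.copy()
    for _ in range(20): q=u/(1+float(s["k1"])*(q@q))
    M=c2w(s); d=M[:3,:3]@np.array([q[0],-q[1],-1]); return M[:3,3],d/np.linalg.norm(d)
def proj(s,P):
    c=np.linalg.inv(c2w(s))@np.append(P,1); q=np.array([c[0],-c[1]])/-c[2]
    return q*(1+float(s["k1"])*(q@q))*[s["fx"],s["fy"]]+[s["cx"],s["cy"]]
def onz(s,p,z):
    o,d=ray(s,p); return o+d*(z-o[2])/d[2]
def tri(*sp):
    A=np.zeros((3,3));b=np.zeros(3);rs=[ray(s,p) for s,p in sp]
    for o,d in rs:
        P=np.eye(3)-np.outer(d,d);A+=P;b+=P@o
    X=np.linalg.solve(A,b); return X,[round(float(np.linalg.norm(np.cross(X-o,d))),1) for o,d in rs]
def wrist(r,name):
    st=r.sense(); s=r.snapshot("wrist"); T=np.eye(4)
    T[:3,:3]=R.from_euler("xyz",st["tcp_rot"],degrees=True).as_matrix(); T[:3,3]=st["tool_pos"]
    s["cw"]=T@s["hand_eye"]; cv2.imwrite(f"pics/{name}.png",s["pixels"][:,:,::-1]); np.savez(f"pics/{name}.npz",**s); return s,st
def load(n): return {k:(v if v.ndim else float(v)) for k,v in np.load(f"pics/{n}.npz").items()}
def blobs(s,lo,hi,amin=30):
    m=cv2.inRange(cv2.cvtColor(s["pixels"],cv2.COLOR_RGB2HSV),lo,hi)
    n,l,st,c=cv2.connectedComponentsWithStats(m)
    return [(c[i].round(1),st[i]) for i in range(1,n) if st[i][4]>amin],m
E
python3 - <<'E'
from h import *
t=load("top0");s=load("side0")
for n,i in(("top",t),("side",s)):
    for c,lo,hi in(("red",(0,150,90),(8,255,255)),("red2",(172,150,90),(180,255,255)),("blue",(100,120,50),(118,255,255))):
        for b in blobs(i,lo,hi,40)[0]: print(n,c,b[0],b[1])
print(tri((t,(341,230)),(s,(270,253))),onz(t,(341,230),45))
print("plate",tri((t,(264,211)),(s,(264,197))),onz(t,(264,211),100))
print("resttipend",onz(t,(280,236),50))
a=cv2.resize(t["pixels"][150:290,130:420],None,fx=2.7,fy=2.7,interpolation=2)[:,:,::-1]
b=cv2.resize(s["pixels"][155:275,225:325],None,fx=4,fy=4,interpolation=2)[:,:,::-1]
cv2.imwrite("pics/c_top.png",a);cv2.imwrite("pics/c_side.png",b)
E
```

```text
top red [232.8 163.8] [223 154  20  21 322]
top red [340.1 229.5] [332 226  17   8 109]
top red [504.6 238.7] [487 230  38  18  52]
top red2 [450.6 140.5] [445 136  14   9  63]
top red2 [ 98.2 155.4] [ 91 153  15   5  46]
top red2 [114.  155.9] [107 153  14   6  44]
top red2 [109.8 163.2] [100 161  20   5  68]
top red2 [ 50.  190.5] [ 30 166  46  51 879]
top red2 [102.2 170.5] [ 85 167  34   7 123]
top red2 [101.2 178.3] [ 84 176  35   6 119]
top red2 [ 28.4 188.5] [ 24 181   9  16  60]
top red2 [ 88.6 185.7] [ 82 184  14   5  43]
top red2 [111.3 186.6] [105 184  13   6  41]
top red2 [ 99.1 193.8] [ 82 191  36   6 120]
top red2 [ 98.3 201.6] [ 79 199  38   6 126]
top red2 [ 94.  209.6] [ 80 208  28   5  86]
top red2 [ 93.  217.4] [ 80 215  27   5  87]
top red2 [420.  223.1] [415 219  11   9  47]
top red2 [ 88.4 224.9] [ 78 223  21   5  67]
top red2 [  2.6 231.6] [  0 226   7  12  63]
top red2 [  4.5 249.1] [  0 246  10   7  47]
top red2 [  5.5 256.3] [  0 253  12   8  49]
top red2 [  6.5 270.9] [  0 267  15   9  65]
top red2 [ 95.5 301.1] [ 76 299  40   6 153]
top red2 [ 53.4 313.2] 
[... 1226 characters left out ...]
54  16 435]
side red2 [388.6 303.5] [386 300   6   8  42]
side red2 [413.  311.8] [405 305  18  14 148]
side red2 [305.  313.5] [300 309  10  11  62]
side blue [231.7 130.5] [226 128  13   5  42]
side blue [329.9 173.3] [329 163   3  20  52]
side blue [256.5 183.7] [252 175  10  19 110]
side blue [269.3 182.4] [265 175  10  15  53]
side blue [469. 322.] [468 314   3  17  41]
side blue [335.2 375.5] [329 371  16   9  88]
(array([ 503.06678818, -308.14191153,   39.3787354 ]), [0.9, 0.9]) [ 503.5504652  -307.39123207   45.        ]
plate (array([548.29730757, -92.80869657, 106.25272597]), [4.8, 4.8]) [553.85770128 -93.64983744 100.        ]
resttipend [ 489.26810505 -136.02444672   50.        ]
```

View pics/c_top.png

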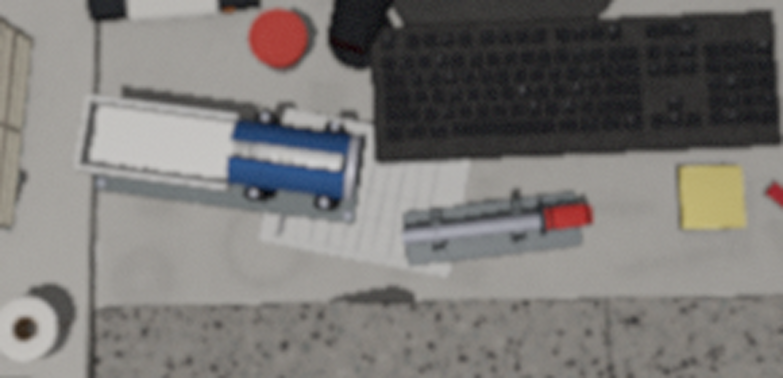

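```bash
python3 -m jog '[[0,0,0,40,-22,0,-1],[0,0,0,40,-22,0,-1],[0,0,0,40,-22,0,-1],[0,0,0,40,-22,0,-1],[0,0,0,40,-22,0,-1]]' && python3 -m jog '[[0,0,0,40,-22,0,-1],[0,0,0,40,-22,0,-1],[0,0,0,40,-22,0,-1],[0,0,0,40,-22,0,-1],[0,0,0,40,-22,0,-1]]' && python3 -m jog '[[0,0,-8,0,0,0,-1],[0,0,-8,0,0,0,-1],[0,0,-8,0,0,0,-1],[0,0,-8,0,0,0,-1],[0,0,-8,0,0,0,-1]]' && python3 -m jog '[[0,0,-8,0,0,0,-1],[0,0,-8,0,0,0,-1],[0,0,-8,0,0,0,-1],[0,0,-8,0,0,0,-1],[0,0,-7,0,0,0,-1]]' && python3 -m jog '[[0,0,0,0,0,0,-1],[0,0,0,0,0,0,-1]]'; python3 - <<'E'
from h import *
from bench import r
s,st=wrist(r,"w1"); print(st["tool_pos"],st["tcp_rot"],s["hand_eye"].round(2),s["cw"][:3,3],s["fx"])
for P in((503,-308,42),(489,-136,45),(553,-94,100)): print(proj(s,np.array(P)))
E
```

```text
time: 0.6
tool_pos: [325.5, -416.4, 230.9]
tcp_rot: [-180.0, 0.0, 15.6]
ft_force: [0.8, -1.0, -0.1]
finger_gap: 85.2
grip_force: 0.0
time: 1.1
tool_pos: [488.5, -256.5, 231.0]
tcp_rot: [-180.0, 0.0, 15.6]
ft_force: [0.4, -1.2, -0.1]
finger_gap: 85.5
grip_force: 0.0
time: 1.6
tool_pos: [487.4, -257.9, 230.7]
tcp_rot: [-179.9, 0.0, 56.0]
ft_force: [0.2, -0.1, -0.4]
finger_gap: 85.4
grip_force: 0.0
time: 2.1
tool_pos: [487.3, -258.0, 230.7]
tcp_rot: [-180.0, -0.0, 95.0]
ft_force: [0.7, -0.3, 0.8]
finger_gap: 85.3
grip_force: 0.0
time: 2.3
tool_pos: [487.5, -258.1, 231.0]
tcp_rot: [-180.0, -0.0, 94.4]
ft_force: [1.2, -0.4, 0.1]
finger_gap: 85.7
grip_force: 0.0
[ 487.45554788 -258.08228702  230.97869428] [-1.79974537e+02 -2.08737407e-02  9.44180635e+01] [[  -0.      0.95    0.3    77.38]
 [   1.      0.     -0.      0.5 ]
 [  -0.      0.3    -0.95 -142.41]
 [   0.      0.      0.      1.  ]] [ 482.06514372 -180.94328835  373.41287851] 312.78131498911716
[286.86813945 228.39765035]
[287.60697323  62.60985646]
[376.94172422   1.7396367 ]
```

View pics/w1.png

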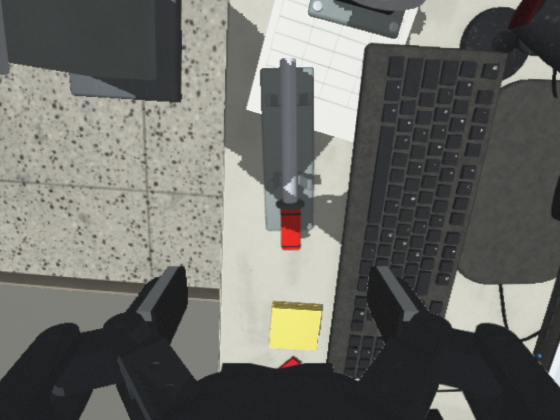

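The wrist view shows the handle at (290,228), the shaft running up to the tip at (289,63), and the pad at (296,327). The stand is only just in view at the top.

```bash
python3 - <<'E'
from h import *
w=load("w1");t=load("top0");s=load("side0")
for lo,hi in(((0,150,90),(8,255,255)),):
    for b in blobs(w,lo,hi,100)[0]: print(b)
print("handle tri",tri((t,(340.1,229.5)),(w,(290.5,228)),(s,(269.9,251.9))))
print("rear top edge z53",onz(w,(290.5,248.5),53)); print("top centre rear tri", tri((t,(348.5,229)),(w,(290.5,248.5))))
# shaft edges per row
g=cv2.cvtColor(w["pixels"],cv2.COLOR_RGB2GRAY)
for y in (70,100,130,150,180,190): print(y,g[y,262:316].tolist())
a=onz(w,(289,75),42);b=onz(w,(290.5,228),42);print(a,b,np.degrees(np.arctan2(*(a-b)[1::-1])))
E
```

```text
(array([290.5, 231.7]), array([281, 215,  19,  35, 604], dtype=int32))
handle tri (array([ 504.92558343, -306.05183373,   41.88849127]), [0.7, 2.4, 2.5])
rear top edge z53 [ 508.42556638 -327.50881529   53.        ]
top centre rear tri (array([ 506.74954882, -326.57232405,   54.99341739]), [1.5, 1.5])
70 [82, 84, 82, 84, 82, 84, 82, 82, 83, 84, 84, 83, 84, 83, 84, 81, 82, 84, 90, 94, 98, 100, 103, 106, 108, 112, 112, 109, 106, 106, 103, 104, 103, 100, 89, 86, 83, 82, 85, 82, 95, 152, 168, 171, 171, 169, 169, 170, 169, 162, 142, 143, 228, 237]
100 [78, 83, 83, 78, 78, 80, 81, 78, 73, 70, 69, 68, 68, 69, 70, 72, 79, 83, 87, 95, 98, 102, 104, 105, 108, 110, 111, 112, 105, 105, 103, 102, 103, 99, 91, 85, 77, 71, 67, 68, 68, 67, 69, 71, 69, 72, 77, 79, 79, 77, 74, 110, 219, 236]
130 [80, 78, 81, 83, 82, 82, 81, 82, 83, 82, 83, 83, 83, 82, 81, 84, 82, 83, 84, 88, 97, 102, 103, 106, 111, 111, 112, 111, 108, 105, 106, 104, 104, 101, 92, 84, 83, 84, 84, 83, 83, 82, 81, 83, 82, 83, 83, 82, 81, 81, 77, 93, 174, 217]
150 [92, 78, 80, 81, 82, 80, 81, 83, 83, 82, 82, 83, 83, 84, 81, 81, 82, 80, 83, 86, 95, 100, 103, 105, 108, 110, 111, 110, 107, 104, 105, 104, 104, 103, 94, 84, 82, 81, 82, 82, 81, 82, 84, 81, 82, 82, 82, 81, 82, 79, 76, 79, 92, 99]
180 [105, 93, 79, 78, 81, 81, 77, 76, 74, 75, 73, 71, 71, 68, 69, 68, 69, 72, 77, 81, 88, 96, 103, 105, 107, 109, 110, 110, 115, 160, 186, 181, 165, 143, 114, 95, 131, 135, 114, 112, 112, 113, 114, 113, 115, 129, 144, 142, 136, 116, 90, 83, 93, 103]
190 [212, 198, 164, 131, 108, 90, 81, 78, 78, 75, 76, 75, 77, 79, 80, 81, 80, 80, 81, 80, 84, 95, 109, 149, 182, 189, 209, 219, 212, 200, 190, 181, 166, 144, 115, 90, 80, 81, 82, 81, 83, 111, 145, 159, 159, 155, 149, 144, 138, 135, 124, 134, 175, 202]
[ 491.39211509 -146.78957587   42.        ] [ 507.0653047 -307.2083383   42.       ] 95.58018593613149
```

```bash
python3 -m jog '[[0,0,-1,-23,7,0,-1],[0,0,0,-23,7,0,-1],[0,0,0,0,0,40,-1],[0,0,0,0,0,40,-1],[0,0,0,0,0,30,-1]]' 100 && python3 -m jog '[[0,0,0,0,0,0,-1],[0,0,0,0,0,0,-1]]'; python3 - <<'E'
from h import *
from bench import r
s,st=wrist(r,"w2"); print(st["tool_pos"],st["tcp_rot"])
for b in blobs(s,(0,150,90),(8,255,255),100)[0]: print(b, onz(s,b[0],53))
for y in(-328,-303,-278): print(proj(s,np.array((506,y,53.))))
E
```

```text
time: 2.85
tool_pos: [504.8, -302.3, 118.6]
tcp_rot: [-179.9, -0.1, 95.4]
ft_force: [-0.4, 0.1, -0.6]
finger_gap: 85.5
grip_force: 0.0
time: 3.05
tool_pos: [505.5, -302.6, 121.5]
tcp_rot: [-180.0, -0.0, 95.6]
ft_force: [-0.4, -0.2, 1.2]
finger_gap: 85.0
grip_force: 0.0
[ 505.46638818 -302.57938271  121.51258364] [-1.79952423e+02 -4.21516721e-02  9.55514659e+01]
(array([277.8, 197.8]), array([263, 195,  30,   7, 158], dtype=int32)) [ 504.72089502 -283.96351727   53.        ]
(array([277.7, 226. ]), array([ 263,  203,   30,   48, 1327], dtype=int32)) [ 506.67555718 -304.93564051   53.        ]
[273.81014205 254.85979261]
[277.02272442 223.40297094]
[280.46056727 189.7261751 ]
```

View pics/w2.png

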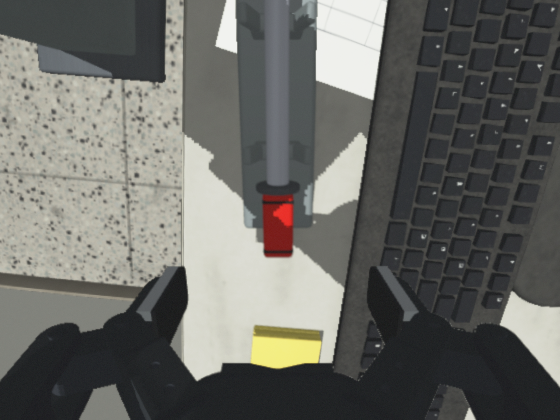

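The handle is centred at about (277,226), in line with the fingers. The keyboard edge is near the right finger, so I'll half-close before going down.

```bash
python3 -m jog '[[0,0,0,0,1,10,0],[0,0,0,0,0,20,0],[0,0,0,0,0,20,0],[0,0,0,0,0,20,0],[0,0,0,0,0,10,0]]' && python3 -m jog '[[0,0,0,0,0,10,0],[0,0,0,0,0,9,0],[0,0,0,0,0,0,0],[0,0,0,0,0,0,0]]' && python3 -m jog '[[0,0,0,0,0,0,1],[0,0,0,0,0,0,1],[0,0,0,0,0,0,1],[0,0,0,0,0,0,1],[0,0,0,0,0,0,1]]' 100;  python3 -m jog '[[0,0,0,0,0,0,1],[0,0,0,0,0,0,1],[0,0,0,0,0,0,1]]'; python3 -c "
from bench import r;print(r.sense()['tcp_rot'])"
```

```text
time: 3.6
tool_pos: [506.7, -302.5, 40.6]
tcp_rot: [180.0, -0.0, 95.6]
ft_force: [-0.5, 1.1, 0.1]
finger_gap: 42.7
grip_force: 0.0
time: 4.0
tool_pos: [506.9, -302.8, 22.7]
tcp_rot: [180.0, 0.0, 95.6]
ft_force: [-0.7, -0.0, 1.0]
finger_gap: 42.8
grip_force: 0.0
time: 4.5
tool_pos: [507.4, -303.2, 23.5]
tcp_rot: [179.9, 0.1, 95.6]
ft_force: [-0.8, 0.1, 6.0]
finger_gap: 20.6
grip_force: 98.3
time: 4.8
tool_pos: [507.4, -303.2, 23.5]
tcp_rot: [179.9, 0.1, 95.6]
ft_force: [-0.2, 0.6, 4.8]
finger_gap: 20.4
grip_force: 98.3
[1.79914677e+02 7.55723601e-02 9.56281475e+01]
```

```bash
python3 -m jog '[[0,0,0,0,0,-10,1],[0,0,0,0,0,-30,1],[0,0,0,0,0,-40,1],[0,0,0,0,0,-40,1],[0,0,0,0,0,-40,1]]' && python3 -m jog '[[0,0,0,30,0,0,1],[0,8,0,0,0,0,1],[0,8,0,0,0,0,1],[0,8,0,0,0,0,1],[0,0,0,0,0,0,1]]' && python3 -m jog '[[0,0,0,0,0,0,1],[0,0,0,0,0,0,1]]'; python3 - <<'E'
from h import *
from bench import r
s,st=wrist(r,"w3"); print(st["tool_pos"],st["tcp_rot"])
print(proj(s,np.array((553,-94,100.))))
E
```

```text
time: 5.3
tool_pos: [506.2, -302.3, 183.9]
tcp_rot: [-180.0, -0.0, 95.6]
ft_force: [0.9, -0.5, -1.9]
finger_gap: 20.4
grip_force: 97.8
time: 5.8
tool_pos: [501.8, -274.1, 178.4]
tcp_rot: [-179.7, -24.5, 95.3]
ft_force: [0.0, 0.3, -2.6]
finger_gap: 20.6
grip_force: 98.0
time: 6.0
tool_pos: [504.1, -272.6, 183.1]
tcp_rot: [179.9, -23.8, 95.7]
ft_force: [-0.3, 1.4, -1.1]
finger_gap: 20.6
grip_force: 98.0
[ 504.07171485 -272.5838087   183.14041741] [179.94707188 -23.83783223  95.68575987]
[354.37732292  52.23316429]
```

View pics/w3.png

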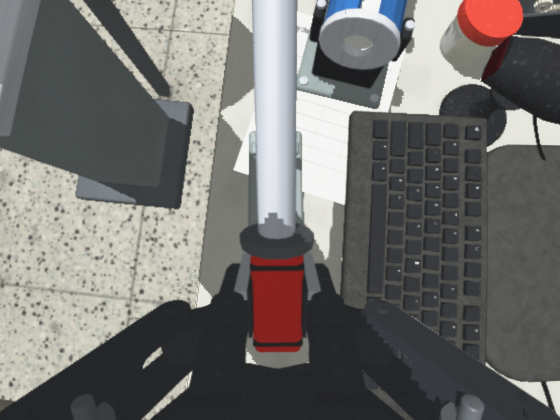

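The plate's front face is visible at about (362,38), with the hole, a darker disc, at about (366,46). The red cup lid is at (488,18). Next I'll take a second viewpoint.

```bash
python3 -m jog '[[0,0,0,10,-30,0,1],[0,0,0,10,-30,-20,1],[0,0,0,0,0,-20,1],[0,0,0,0,0,0,1],[0,0,0,0,0,0,1]]'; python3 - <<'E'
from h import *
from bench import r
s,st=wrist(r,"w4"); print(st["tool_pos"],st["tcp_rot"])
w=load("w3"); p=proj(s,np.array((553,-94,100.))); print(p)
q=p.astype(int)
a=cv2.resize(w["pixels"][0:90,290:430],None,fx=4,fy=4,interpolation=2)
x0=max(0,q[0]-70);y0=max(0,q[1]-45);print(x0,y0)
b=cv2.resize(s["pixels"][y0:y0+90,x0:x0+140],None,fx=4,fy=4,interpolation=2)
b=cv2.copyMakeBorder(b,0,360-b.shape[0],0,560-b.shape[1],0)
c=cv2.resize(np.vstack([a,b]),None,fx=.8,fy=.8)
cv2.imwrite("pics/c34.png",c[:,:,::-1])
E
```

```text
time: 6.55
tool_pos: [444.6, -276.5, 228.1]
tcp_rot: [179.9, -23.8, 95.7]
ft_force: [0.0, 0.1, -2.1]
finger_gap: 20.2
grip_force: 98.4
[ 444.59405528 -276.473041    228.06302021] [179.86588481 -23.81154146  95.73186765]
[402.99399443  82.05697841]
332 37
```

View pics/c34.png

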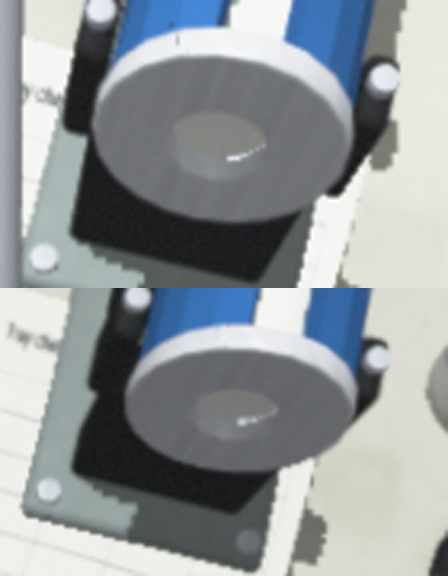

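```bash
python3 - <<'E'
from h import *
t=load("top0");a=load("w3");b=load("w4")
H,e=tri((a,(358.4,45.3)),(b,(405.8,76.7)));print("hole",H,e, proj(t,H))
C,e=tri((a,(290+222/3.2,138/3.2)),(b,(332+240/3.2,37+(408-288)/3.2)));print("plate",C,e)
for p,q in((94,350,),):
    L,e1=tri((a,(290+94/3.2,120/3.2)),(b,(332+124/3.2,37+(395-288)/3.2)));Rr,e2=tri((a,(290+352/3.2,140/3.2)),(b,(332+357/3.2,37+(410-288)/3.2)));print("L,R",L,e1,Rr,e2,np.linalg.norm(Rr-L))
E_=onz(t,(161.5,198.9),99);d=E_-H;print("end wall",E_,d,np.linalg.norm(d[:2]),np.degrees(np.arctan2(d[1],d[0])))
# edges of the white tray in top view, sub-pixel by Canny on upscaled crop
g=cv2.cvtColor(t["pixels"],cv2.COLOR_RGB2HSV)
m=((g[...,1]<40)&(g[...,2]>195)).astype(np.uint8); m[:, :155]=0;m[:,218:]=0;m[:180]=0;m[225:]=0
n,l,st,c=cv2.connectedComponentsWithStats(m);i=1+st[1:,4].argmax()
cs=cv2.findContours((l==i).astype(np.uint8),0,2)[0];rect=cv2.minAreaRect(cs[0]);print("tray rect",st[i],rect)
bx=np.array([onz(t,p,71) for p in cv2.boxPoints(rect)]);print(bx.round(1))
for k in range(4): 
    v=bx[(k+1)%4]-bx[k];print(np.linalg.norm(v).round(1),np.degrees(np.arctan2(v[1],v[0])).round(1))
for lab,y0,y1 in(("strips",190,230),):
    mm=cv2.inRange(g,(100,120,50),(118,255,255));mm[:190]=0;mm[230:]=0;mm[:,:205]=0;mm[:,265:]=0
    n,l,st,c=cv2.connectedComponentsWithStats(mm)
    for i in range(1,n):
        if st[i,4]>100:
            ys,xs=np.where(l==i); P=np.array([onz(t,(x,y),125) for x,y in zip(xs,ys)])[:,:2]; u,s_,v=np.linalg.svd(P-P.mean(0)); print("strip",P.mean(0),np.degrees(np.arctan2(v[0,1],v[0,0])))
E
```

```text
hole [555.86984129 -87.5205603   99.86178804] [0.4, 0.4] [261.70821039 210.30159398]
plate [556.49922779 -85.81113602 100.76509446] [0.1, 0.1]
L,R [522.46481355 -80.42632538  93.92477176] [1.1, 1.1] [587.99145183 -88.80459019 110.51921579] [0.4, 0.4] 68.11248944246742
end wall [591.54044725 181.68919388  99.        ] [ 35.67060596 269.20975418  -0.86178804] 271.56267025315145 82.45220864917687
tray rect [165 191  50  23 698] ((189.84800720214844, 202.302978515625), (48.597110748291016, 17.59605598449707), 7.352379322052002)
[[570.8 180.7  71. ]
 [619.6 175.6  71. ]
 [599.9  42.1  71. ]
 [551.3  48.1  71. ]]
49.0 -6.0
134.9 -98.4
49.0 173.0
134.1 81.6
strip [580.67873996 -25.22890598] 81.29219446823858
strip [540.22131251 -19.20295891] -99.18268777662064
```

```bash
python3 -m jog '[[0,-8,0,0,0,0,1],[0,-8,0,0,0,0,1],[0,-8,0,0,0,0,1],[0,0,7,0,0,0,1],[0,0,6.7,0,0,0,1]]' && python3 -m jog '[[0,0,0,-6,42,0,1],[0,0,0,-5,42,0,1],[0,0,0,0,0,40,1],[0,0,0,0,0,40,1],[0,0,0,0,0,40,1]]' && python3 -m jog '[[0,0,0,0,0,20,1],[0,0,0,0,0,6,1],[0,0,0,0,0,0,1],[0,0,0,0,0,0,1],[0,0,0,0,0,0,1]]'; python3 - <<'E'
from h import *
from bench import r
st=r.sense();print(st["tool_pos"],st["tcp_rot"])
Rt=R.from_euler("xyz",st["tcp_rot"],degrees=True).as_matrix()
tip=st["tool_pos"]+Rt@[175,0,-18.5];print("exp tip",tip)
S={}
for n in("side","top"):
    s=r.snapshot(n);S[n]=s; np.savez(f"pics/{n}1.npz",**s); print(n,proj(s,tip),proj(s,np.array([556,-86.5,100.3])))
u=proj(S["top"],tip).astype(int);v=proj(S["side"],tip).astype(int)
a=cv2.resize(S["top"]["pixels"][u[1]-25:u[1]+25,u[0]-35:u[0]+35],(560,400),interpolation=2)
b=cv2.resize(S["side"]["pixels"][v[1]-25:v[1]+25,v[0]-20:v[0]+20],None,fx=8,fy=8,interpolation=2)[:400]
print(u,v);cv2.imwrite("pics/c5.png",np.hstack([a,b])[:,:800,::-1])
E
```

```text
time: 7.1
tool_pos: [444.0, -274.4, 226.0]
tcp_rot: [-180.0, -0.0, 81.9]
ft_force: [-0.4, -0.2, -1.4]
finger_gap: 20.6
grip_force: 98.5
time: 7.6
tool_pos: [525.6, -298.0, 104.1]
tcp_rot: [-179.9, -0.0, 82.0]
ft_force: [0.6, -0.2, -1.8]
finger_gap: 20.7
grip_force: 98.7
time: 8.1
tool_pos: [526.8, -300.1, 83.2]
tcp_rot: [179.8, 0.1, 81.9]
ft_force: [-0.1, 0.1, -1.7]
finger_gap: 20.6
grip_force: 98.7
[ 526.77467741 -300.08454574   83.17002295] [1.79819539e+02 8.99937213e-02 8.19422961e+01]
exp tip [ 551.25083882 -126.77552595  101.3950383 ]
side [269.46938595 202.86650421] [267.38820369 197.41433145]
top [276.36312854 211.69028585] [261.32178201 210.23894785]
[276 211] [269 202]
```

View pics/c5.png

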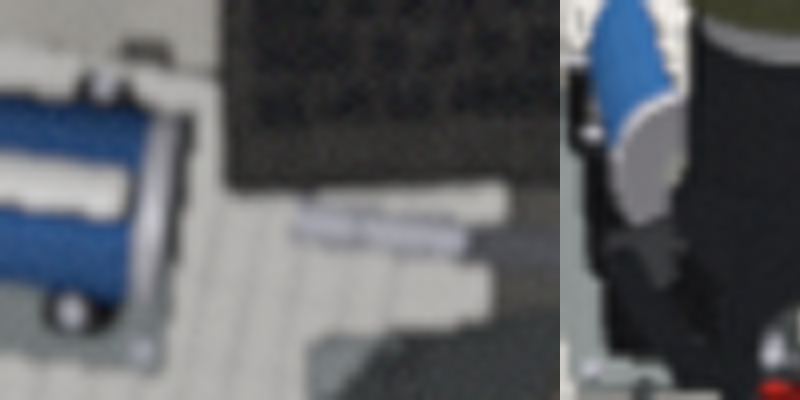

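The top crop shows the shaft tip at about (298,220) and the middle of the plate at about (165,207). That offset matches what I computed, so the rod is lined up with the bore. I'll insert it slowly.

```bash
python3 -m jog '[[0,0,0,15,0,0,1],[0,0,0,10,0,0,1],[0,0,0,8,0,0,1],[0,0,0,6,0,0,1],[0,0,0,5,0,0,1]]' && python3 -m jog '[[0,0,0,3,0,0,1],[0,0,0,3,0,0,1],[0,0,0,0,0,0,1]]'; python3 - <<'E'
from h import *
from bench import r
st=r.sense();print(st["ft_force"],st["wrist_torque"],st["tcp_rot"])
S={}
Rt=R.from_euler("xyz",st["tcp_rot"],degrees=True).as_matrix()
tip=st["tool_pos"]+Rt@[175,0,-18.5];print("exp tip",tip, (tip-[556,-86.5,100.3])@[[.139,.99],[.99,-.139],[0,0]])
for n in("side","top"):
    s=r.snapshot(n);S[n]=s; np.savez(f"pics/{n}2.npz",**s)
u=[262,211];v=[266,205]
a=cv2.resize(S["top"]["pixels"][u[1]-25:u[1]+25,u[0]-25:u[0]+25],(400,400),interpolation=2)
b=cv2.resize(S["side"]["pixels"][v[1]-25:v[1]+25,v[0]-25:v[0]+25],(400,400),interpolation=2)
cv2.imwrite("pics/c6.png",np.hstack([a,b])[:,:,::-1])
E
```

```text
time: 8.7
tool_pos: [531.8, -255.0, 81.0]
tcp_rot: [-180.0, 0.0, 82.0]
ft_force: [0.1, -0.7, -1.9]
finger_gap: 20.6
grip_force: 98.6
time: 9.0
tool_pos: [532.5, -249.6, 80.9]
tcp_rot: [-180.0, -0.0, 81.9]
ft_force: [-0.8, 0.0, -1.4]
finger_gap: 20.5
grip_force: 98.6
[-0.8480677   0.01746797 -1.42143522] [-0.04598752  0.00458737 -0.01981035] [-1.79996504e+02 -3.71770807e-03  8.19410465e+01]
exp tip [557.0361883  -76.35067348  99.44571972] [10.19186343 -0.38492997]
```

View pics/c6.png

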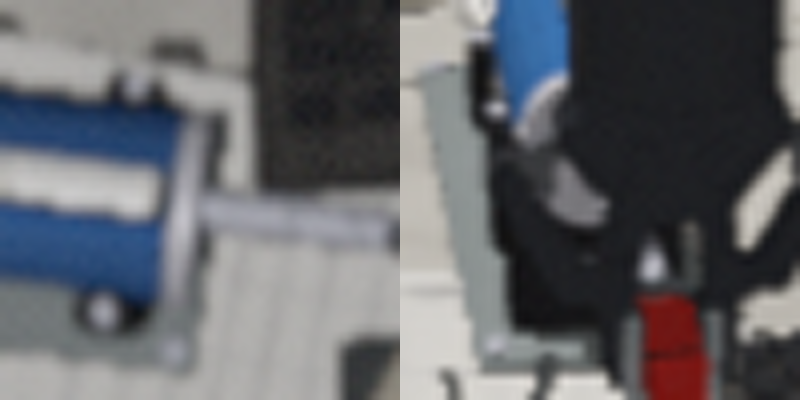

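The top crop shows the shaft meeting the plate at about (200,210), near its middle, and there is no contact force. I'll push on.

```bash
python3 -m jog '[[0,0,0,3,0,0,1],[0,0,0,4,0,0,1],[0,0,0,4,0,0,1],[0,0,0,4,0,0,1],[0,0,0,5,0,0,1]]' && python3 -m jog '[[0,0,0,5,0,0,1],[0,0,0,5,0,0,1],[0,0,0,5,0,0,1],[0,0,0,5,0,0,1],[0,0,0,5,0,0,1]]'; python3 -c "
from bench import r;s=r.sense();print(s['ft_force'],s['wrist_torque'],s['tcp_rot'])"
```

```text
time: 9.6
tool_pos: [535.3, -229.8, 81.0]
tcp_rot: [180.0, 0.0, 81.9]
ft_force: [-0.3, -0.7, -1.4]
finger_gap: 20.6
grip_force: 98.6
time: 10.1
tool_pos: [538.9, -204.9, 81.0]
tcp_rot: [180.0, 0.0, 81.9]
ft_force: [0.5, -1.3, -1.7]
finger_gap: 20.7
grip_force: 98.6
[ 0.50337168 -1.32994184 -1.65403894] [-0.18756832 -0.02055835 -0.04153523] [1.79996856e+02 6.30466217e-04 8.19308115e+01]
```

```bash
python3 -m jog '[[0,0,0,5,0,0,1],[0,0,0,5,0,0,1],[0,0,0,5,0,0,1],[0,0,0,5,0,0,1],[0,0,0,5,0,0,1]]' && python3 -m jog '[[0,0,0,5,0,0,1],[0,0,0,5,0,0,1],[0,0,0,5,0,0,1],[0,0,0,5,0,0,1],[0,0,0,5,0,0,1]]' && python3 -m jog '[[0,0,0,5,0,0,1],[0,0,0,5,0,0,1],[0,0,0,4,0,0,1],[0,0,0,4,0,0,1],[0,0,0,4,0,0,1]]' && python3 -m jog '[[0,0,0,3,0,0,1],[0,0,0,2,0,0,1],[0,0,0,1,0,0,1],[0,0,0,0,0,0,1],[0,0,0,0,0,0,1]]' ; python3 - <<'E'
from h import *
from bench import r
st=r.sense();Rt=R.from_euler("xyz",st["tcp_rot"],degrees=True).as_matrix()
tip=st["tool_pos"]+Rt@[175,0,-18.5];print(st["ft_force"],tip, (tip-[556,-86.5,100.3])@[[.139,.99],[.99,-.139],[0,0]])
S={}
for n in("side","top"):
    s=r.snapshot(n);S[n]=s; np.savez(f"pics/{n}3.npz",**s)
a=cv2.resize(S["top"]["pixels"][170:240,150:290],None,fx=5,fy=5,interpolation=2)
cv2.imwrite("pics/c7.png",a[:,:,::-1])
E
```

```text
time: 10.6
tool_pos: [542.4, -180.2, 81.0]
tcp_rot: [180.0, 0.0, 81.9]
ft_force: [0.2, -1.8, -0.5]
finger_gap: 20.5
grip_force: 98.7
time: 11.1
tool_pos: [545.7, -155.3, 80.8]
tcp_rot: [-180.0, -0.0, 81.9]
ft_force: [0.1, -1.3, -1.5]
finger_gap: 20.4
grip_force: 98.7
time: 11.6
tool_pos: [548.9, -133.7, 81.0]
tcp_rot: [180.0, -0.0, 81.9]
ft_force: [-0.4, -0.8, -1.6]
finger_gap: 20.7
grip_force: 98.7
time: 12.1
tool_pos: [549.7, -128.1, 80.9]
tcp_rot: [-180.0, -0.0, 81.9]
ft_force: [-0.1, -1.2, -1.3]
finger_gap: 20.4
grip_force: 98.7
[-0.11200804 -1.18244212 -1.32063687] [574.29560925  45.13748709  99.45677957] [132.86420191  -0.18495755]
```

View pics/c7.png

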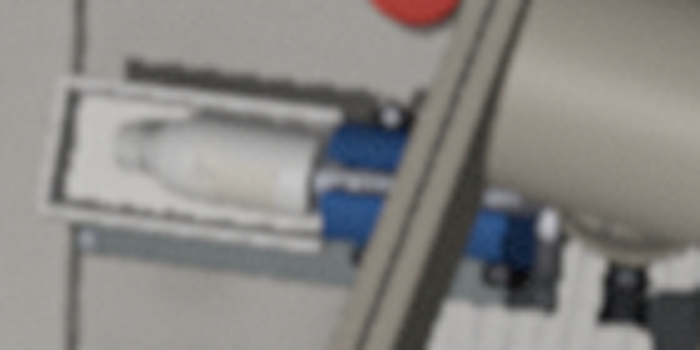

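The bottle lies in the tray with its base at about x=312 in the crop, just past the sleeve's mouth at about x=325. I'll push a little further for margin, then retract.

```bash
python3 -m jog '[[0,0,0,2,0,0,1],[0,0,0,2,0,0,1],[0,0,0,2,0,0,1],[0,0,0,1,0,0,1],[0,0,0,0,0,0,1]]'; python3 -m jog '[[0,0,0,0,0,0,1],[0,0,0,0,0,0,1],[0,0,0,-5,0,0,1],[0,0,0,-20,0,0,1],[0,0,0,-25,0,0,1]]' && python3 -m jog '[[0,0,0,-25,0,0,1],[0,0,0,-25,0,0,1],[0,0,0,-25,0,0,1],[0,0,0,-25,0,0,1],[0,0,0,-25,0,0,1]]'; python3 -m jog '[[0,0,0,-20,0,0,1],[0,0,0,0,0,0,1]]'; python3 -c "
from bench import r;s=r.sense();print(s['tool_pos'],s['tcp_rot'],s['wrist_torque'])"
```

```text
time: 12.7
tool_pos: [550.8, -120.9, 81.0]
tcp_rot: [180.0, -0.0, 81.9]
ft_force: [-1.1, 0.3, -1.5]
finger_gap: 20.5
grip_force: 98.7
time: 13.2
tool_pos: [543.8, -170.7, 81.0]
tcp_rot: [180.0, -0.0, 82.0]
ft_force: [-0.4, -0.3, -1.3]
finger_gap: 20.8
grip_force: 98.6
time: 13.7
tool_pos: [525.8, -295.8, 81.0]
tcp_rot: [180.0, -0.0, 81.9]
ft_force: [0.0, 0.1, -1.0]
finger_gap: 20.4
grip_force: 98.6
time: 13.9
tool_pos: [522.8, -317.1, 81.2]
tcp_rot: [180.0, 0.1, 81.8]
ft_force: [-0.2, 0.4, -1.3]
finger_gap: 20.5
grip_force: 98.7
[ 522.78096672 -317.07291595   81.18097298] [1.79970017e+02 5.81863306e-02 8.17856013e+01] [-0.04482394  0.00711312  0.00773754]
```

```bash
python3 -m jog '[[0,0,-6.9,0,0,0,1],[0,0,-6.8,0,0,0,1],[0,0,0,15,-14,0,1],[0,0,0,0,0,20,1],[0,0,0,0,0,0,1]]' && python3 -m jog '[[0,0,0,0,0,0,1],[0,0,0,0,0,0,1]]';  python3 -c "
from bench import r;s=r.sense();print(s['tool_pos'],s['tcp_rot'])"
```

```text
time: 14.4
tool_pos: [506.2, -298.7, 58.4]
tcp_rot: [-179.8, -0.2, 95.7]
ft_force: [-1.1, 0.8, -3.0]
finger_gap: 20.5
grip_force: 98.8
time: 14.6
tool_pos: [508.6, -300.9, 61.8]
tcp_rot: [180.0, 0.0, 95.6]
ft_force: [0.6, -0.7, -1.1]
finger_gap: 20.7
grip_force: 98.8
[ 508.58028794 -300.88435262   61.83216198] [1.79952021e+02 3.49556656e-02 9.56385718e+01]
```

Correcting by about -2 mm in tool x and -1 mm in tool y, then 37 to 38 mm down.

```bash
python3 -m jog '[[0,0,0,-2,-1,10,1],[0,0,0,0,0,10,1],[0,0,0,0,0,8,1],[0,0,0,0,0,5,1],[0,0,0,0,0,3,1]]' && python3 -m jog '[[0,0,0,0,0,1.5,1],[0,0,0,0,0,0,1],[0,0,0,0,0,0,1]]'
```

```text
time: 15.1
tool_pos: [506.6, -302.4, 23.8]
tcp_rot: [-179.9, -0.1, 95.6]
ft_force: [-0.2, -0.3, -1.7]
finger_gap: 20.4
grip_force: 98.8
time: 15.4
tool_pos: [507.4, -303.0, 23.7]
tcp_rot: [180.0, 0.0, 95.6]
ft_force: [0.2, -0.1, -1.6]
finger_gap: 20.6
grip_force: 99.0
```

```bash
python3 -m jog '[[0,0,0,0,0,1,1],[0,0,0,0,0,0,1],[0,0,0,0,0,0,0.6],[0,0,0,0,0,0,0.2],[0,0,0,0,0,0,0]]' && python3 -m jog '[[0,0,0,0,0,0,0],[0,0,0,0,0,0,0],[0,0,0,0,0,-20,0],[0,0,0,0,0,-40,0],[0,0,0,0,0,-40,0]]' && python3 -m jog '[[0,0,0,0,0,-40,0],[0,0,0,0,0,-40,0],[0,0,0,-40,0,0,0],[0,0,0,-40,0,0,0],[0,0,0,0,0,0,0]]'; python3 - <<'E'
from h import *
from bench import r
s,st=wrist(r,"w9"); print(st["tool_pos"])
t=r.snapshot("top"); sd=r.snapshot("side")
for b in blobs(t,(0,150,90),(8,255,255),100)[0]: print(b)
for b in blobs(sd,(0,150,90),(8,255,255),80)[0]: print(b)
a=cv2.resize(t["pixels"][165:245,145:365],None,fx=3.6,fy=3.6,interpolation=2)
b=cv2.resize(s["pixels"],(400,300)); b=np.hstack([b,cv2.resize(sd["pixels"][150:270,225:375],(392,300))])
print(a.shape,b.shape);cv2.imwrite("pics/c9.png",np.vstack([a,b])[:,:,::-1])
E
```

```text
time: 15.9
tool_pos: [507.4, -302.9, 22.7]
tcp_rot: [180.0, 0.0, 95.6]
ft_force: [-0.3, -0.4, 0.2]
finger_gap: 42.2
grip_force: 0.0
time: 16.4
tool_pos: [506.2, -302.1, 122.4]
tcp_rot: [-179.9, -0.1, 95.6]
ft_force: [0.6, 0.0, 0.6]
finger_gap: 42.5
grip_force: 0.0
time: 16.9
tool_pos: [514.4, -386.5, 202.2]
tcp_rot: [-180.0, 0.1, 95.5]
ft_force: [-0.9, 0.8, -0.1]
finger_gap: 42.5
grip_force: 0.0
[ 514.40214126 -386.51125787  202.15676581]
(array([232.8, 163.9]), array([223, 154,  20,  21, 318], dtype=int32))
(array([270.8, 252.2]), array([265, 245,  13,  15, 118], dtype=int32))
(array([466.8, 341.3]), array([464, 331,   7,  19,  83], dtype=int32))
(288, 792, 3) (300, 792, 3)
```

View pics/c9.png

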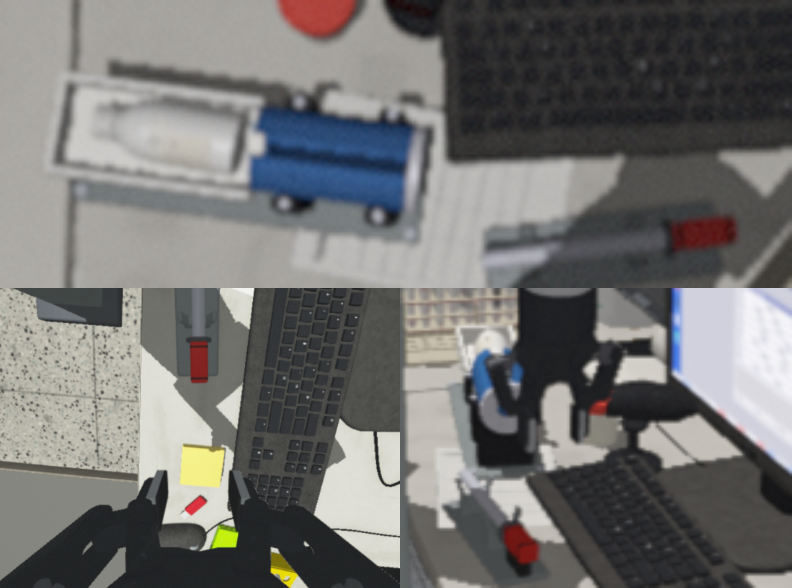

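The bottle lies in the tray, clear of the mouth: base at about x=240 in the crop, mouth at about x=255. The rod is in its rest with its tip still pointing left, and the cup and pad haven't moved.

```bash
python3 -c "
from bench import r;print(r.hand_in())"
```

```text
the job is handed in; nothing more can be done
None
```

The rod pushed the bottle out into the catch tray and is back in its rest, tip the same way as before; I handed the job in at about 17 s, and the hand-in call returned no verdict.

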